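Tamp the stone chunks level in the packing cell

TASK

Take the tamper by its grip and tamp the stone chunks in the steel cell down until all lie level in one flat layer: first the two at the end where both are propped against the end wall, then the two at the opposite end, each time pressing down firmly and holding it for about a second. The cell's floor plate is only held by friction and slips down if pushed with more than about 15 N, so come down slowly, press by feel at 7 to 11 N and do not let it slip; touch the chunks with the tamper only. Then stand the tamper upright on its rubber pad again and let go; leave everything else on the bench alone.

Things in the scene. Friction and masses are not known exactly. Their poses are not given: they have to be found in the camera images.
- cell_floor (a point): Middle of the inner floor of the packing cell, a fixed open steel box; x, y along its sides, z up. Inside 88 mm along x, 140 mm along y; walls 4 mm thick, tops 45 mm above this point; this point is 20 mm above the bench. Six chunks in two rows (x = +-21 mm) of three: two propped at the -y end wall, one at the +y end wall, three flat. All six fit in one flat layer.
- floor_plate (a joint): How far the cell's floor plate has slipped down (m), 0 at the start. It is held by friction only: firm under a firm tamp (7 to 11 N), but pressed with more than about 15 N from above it slips down, for good; more than 1 mm spoils the cell.
- tamper_grip (a point): Grip of the tamper, where to grasp it: 89 mm above the bottom of its foot, on its axis. A 24 mm square wooden grip (sides along the tamper's x and y) that runs from 23 mm below to 37 mm above this point; right under it a square hand guard 58 mm wide (its top 23 mm below this point) that fingertips may bear on. Tamper mass about 0.35 kg, 126 mm tall.
- tamper_foot (a point): Centre of the flat underside of the tamper's aluminium foot, a plate 74 mm (tamper x) by 44 mm (tamper y), 14 mm thick. It covers the two chunks of one end of the cell: centred 45 mm from the middle along the cell's y, with its x along the cell's x, it has 7 mm of room to the side walls and 3 mm to the end wall. z up.
- tamper: The tamper as a whole: origin at the middle of the underside of the foot, z up along the handle. Starts standing on the pad.
- pad: Fixed square grey rubber pad, 110 x 110 mm, 6 mm thick, on which the tamper stands and must stand again; origin under its centre on the bench.
- chunk_a1: Flat stone chunk, 34 mm across the cell, 40 mm along it, 14 to 25 mm thick (not gauged). Origin at the middle of its underside, z through its thickness (vertical when flat). Starts propped: upper edge on the cell's -y end wall, foot on the floor, 30 to 40 mm tall so; held by friction. Pushed down from above, its foot slides towards the cell's middle and it lies down (little force).
- chunk_a2: Flat stone chunk, 32 mm across the cell, 41 mm along it, 14 to 25 mm thick (not gauged). Origin at the middle of its underside, z through its thickness (vertical when flat). Starts propped: upper edge on the cell's -y end wall, foot on the floor, 30 to 40 mm tall so; held by friction. Pushed down from above, its foot slides towards the cell's middle and it lies down (little force).
- chunk_b1: Flat stone chunk, 33 mm across the cell, 40 mm along it, 14 to 25 mm thick (not gauged). Origin at the middle of its underside, z through its thickness (vertical when flat). Starts propped: upper edge on the cell's +y end wall, foot on the floor, 30 to 40 mm tall so; held by friction. Pushed down from above, its foot slides towards the cell's middle and it lies down (little force).
- chunk_b2: Flat stone chunk, 34 mm across the cell, 38 mm along it, 14 to 25 mm thick (not gauged). Origin at the middle of its underside, z through its thickness (vertical when flat). Starts lying flat. All chunks are rigid: once they lie firm, the force rises steeply.
- chunk_m1: Flat stone chunk, 31 mm across the cell, 37 mm along it, 14 to 25 mm thick (not gauged). Origin at the middle of its underside, z through its thickness (vertical when flat). Starts lying flat.
- chunk_m2: Flat stone chunk, 35 mm across the cell, 36 mm along it, 14 to 25 mm thick (not gauged). Origin at the middle of its underside, z through its thickness (vertical when flat). Starts lying flat.
- wrench: Bystander: wrench lying on the bench.
- spare_chunk: Bystander: a stone chunk lying on the bench, not part of the job.
- steel_pin: Bystander: steel pin standing, 24 mm across, 50 mm tall.
- beaker: Bystander: beaker, 70 mm across, 85 mm tall.
- bottle: Bystander: bottle, 60 mm across, 130 mm tall.
- dish: Bystander: shallow dish, 90 mm across.
- jar: Bystander: jar, 60 mm across, 75 mm tall.
There are look-alikes about, which are no part of the job. Leave any red look-alike of the chunk_m1 alone.

How it is judged:
By the outcome, as a careful person would: the job done as asked, in the order asked, and still so for the second after the job is handed in, with the robot touching nothing.
It also fails if it takes over 72 s, if anything falls off the work surface, if the arm or the gripper's body presses on something with over 40 N, if the wrist force passes 120 N, or if a joint passes its speed limit or range.

ROBOT

A 6-joint arm with a two-finger parallel gripper is mounted at the origin on the work surface. World frame = base frame: x ahead of the robot, y to its left, z up, the work surface at z = 0. Lengths are in mm, angles in rad, forces in N, time in s.
With the tool pointing down it reaches from about 300 to 850 mm from the base axis. Payload 4.2 kg.
Tool frame: the origin (TCP) lies midway between the tips of the shut fingers; the grasp point (between the pads) lies 19 mm behind it; z points along the fingers, y is the line along which they close (so a half turn about z gives the same grasp; the last joint's range is limited). The gripper opens to 91 mm and grips with 3 to 60 N. Pads are 32 mm wide; open, the fingers measure 118 mm over their backs; the gripper's body (76 mm by 178 mm) begins 60 mm behind the grasp point.
Start: joints at [1.267, 0.32, 1.565, -0, 1.257, -0.02], TCP at [161.005, 552.015, 213.976] pointing down, gripper open.
Joint ranges: [-3.11, 3.11], [-0.84, 2.01], [0.21, 2.61], [-1.34, 4.49], [0.05, 2.63], [-2.56, 2.56]. Speed limits (rad/s): [2.57, 2.57, 3.14, 3.14, 3.14, 3.14].

INTERFACE

Orientations are given as a unit quaternion [w, x, y, z].
In Python, from station import telemetry, cams, workorder gives the robot as it stands.
- The arm moves only by the tool arm_command, never from a script. Its arguments are lists of equal length, an entry for each row: "xyz": the shift along the tool's x, y, z in cm, a list of three; "delta_rot": the turn, a rotation vector about the tool's x, y, z in degrees, a list of three. In form: {"xyz": [[x, y, z], ...], "delta_rot": [[wx, wy, wz], ...]}. A call has exactly 10 rows; each row shifts and turns the commanded pose from where the row before left it, along the tool's axes as they then stand; what a row does not reach is not made up. A row lasts 1/12 s, in which the tool goes at most 41.7 mm and 7.16 degrees, less where a joint would pass 70% of its speed; a pose out of reach is approached as far as the arm can. A call is refused whole if a number of a shift passes 4.17 or a number of a turn 7.16, either way. A call with a gripper value outside its range is refused whole. "hand" is the closure, from 0 (fully open) to 1 (shut), set as the call begins (left out, the last holds). The fingers move at their own pace and stop on an object; "newtons" is the grip in N (left out, the last holds). Time passes only in rows, so rows that do not move let the fingers close, or fill a call up. It gives the time, the measured TCP pose, the force, the opening and the grip force at its end, in the units of the state.
- telemetry.get_obs(): the state, without advancing time (a new reading comes with each control period).
- cams.read_camera(name): name is "scene" or "top"; returns a dict with "frame" (384x512x3 uint8, red, green, blue), "range_z" (384x512 float32, mm along the optical axis (not along the pixel's ray), 0 where there is no reading), "mtx" (3x3 intrinsics, pixels), "k1" (the pictures are not rectified: a ray, as slopes to the right and down, at radius r is drawn at 1 + k1 r^2 times it, then the intrinsics apply), "extrinsics" (4x4, takes a point from world to camera coordinates). Camera axes: x right, y down, z forward; pixel columns grow to the right and rows downward; lengths in mm; the calibration is good to about 2 mm. A picture is of the moment at which its call begins.
- workorder.finish_job(): hands the job in; it is judged then, once.
Trained networks look in the newest picture that a camera, given by its name, has taken for a name from the list of things; names that differ only in an ending like _2 or _b are one class to them, and where a whole thing is asked for, a point or a joint stands for the part that bears it (a point fixed in the world has none). Each returns a list of dicts, best first, with "confidence" (0 to 1); they miss things now and then, are a little off and sometimes report something else, mostly with a low value. They report only what shows in the picture. A call takes as long as a camera call. They do not tell look-alikes from the thing itself.
- cams.find_in(thing, camera): "position" ([x, y, z] in mm, in world coordinates, good to about 4 mm: the middle of the surface that is visible of it).
The state is a dict: "time_s": time; "joint_positions": joint angles; "qd": joint speeds; "joint_efforts": joint torques, N m; "tcp_pos": TCP position; "tool_rot": TCP orientation; "force": force on the tool from outside, world axes, zero at the start; "moment": the same for the moment, N m; "finger_gap": finger opening in mm; "gripper_force": force on a finger pad.
Only numpy, scipy, OpenCV 4.12 (cv2) and the standard library are available. Lean on these libraries where they do the work, as an engineer would, in place of code of your own. Each camera call takes 0.05 s, during which the arm holds its last target. There are 200 camera calls.

## Working session

There is one attempt and no reset: what is moved stays moved. The work goes in short steps, Python scripts to look and compute and a tool call to move; the robot and the scene stay as the last step left them, time stands still between calls to the robot, and variables do not carry over. Pictures are saved under pics/ and viewed, at most 10 in all, crops included, and the job is handed in when it is done.

Besides the shell and the picture viewer there is one more tool, called after "Emit:" in YAML: its name, and indented under it one key for each argument. arm_command: Moves the arm, as the interface text tells. Its arguments: {"type":"object","properties":{"xyz":{"type":"array","items":{"type":"array","items":{"type":"number"}}},"delta_rot":{"type":"array","items":{"type":"array","items":{"type":"number"}}},"hand":{"type":"number"},"newtons":{"type":"number"}},"required":["xyz","delta_rot"]}

```bash
mkdir -p pics
cat > h.py <<'E'
import numpy as np, cv2
from station import telemetry, cams, workorder
def cloud(c):
    z=c["range_z"].astype(float);K=c["mtx"];h,w=z.shape
    u,v=np.meshgrid(np.arange(w),np.arange(h))
    p=np.stack([u,v],-1).reshape(-1,1,2).astype(np.float64)
    s=cv2.undistortPoints(p,np.array(K,float),np.array([c["k1"],0,0,0.])).reshape(h,w,2)
    P=np.dstack([s[...,0]*z,s[...,1]*z,z]); T=np.array(c["extrinsics"])
    W=(P-T[:3,3])@T[:3,:3]; W[z==0]=np.nan
    return W
def save(c,n): cv2.imwrite("pics/"+n,cv2.cvtColor(c["frame"],cv2.COLOR_RGB2BGR))
E
python3 - <<'E'
from h import *
np.set_printoptions(precision=1,suppress=True)
for n in("top","scene"):
    c=cams.read_camera(n);save(c,n+"0.png");W=cloud(c);np.save(n+"0.npy",W);print(n,np.linalg.inv(c["extrinsics"])[:3,3],c["mtx"][0][0])
    for t in("cell_floor","tamper_grip","tamper_foot","tamper","pad","chunk_a1","chunk_b1","chunk_m1"):
        print(t,[(np.array(d["position"]),round(d["confidence"],2)) for d in cams.find_in(t,n)[:4]])
o=telemetry.get_obs();print(o)
E
```

```text
top [ 449.5    6.8 1349.5] 479.15822948953024
cell_floor [(array([ 536.6, -166.9,   19. ]), 0.91), (array([694.5, 379.7,  78.6]), 0.49)]
tamper_grip [(array([535.1, 223.5,  69.8]), 0.73)]
tamper_foot [(array([536.5, 221.1,  75.6]), 0.58), (array([ 657.2, -462. ,   46.6]), 0.46)]
tamper [(array([534.1, 222.2,  72.3]), 0.9)]
pad [(array([515.5, 222.4,   8.2]), 0.64)]
chunk_a1 [(array([ 522.5, -223.4,   46.7]), 0.71), (array([ 562.5, -217.4,   44.7]), 0.5)]
chunk_b1 [(array([ 511.7, -180.9,   37.5]), 0.73)]
chunk_m1 [(array([ 556.9, -167.7,   34.2]), 0.69), (array([ 414.6, -108.4,   29.4]), 0.64), (array([ 650.6, -135.6,   28. ]), 0.64), (array([ 506.2, -135.9,   47.5]), 0.57)]
scene [1299.8 -481.7  796.4] 392.06424449379773
cell_floor [(array([ 570.7, -186.4,   44.6]), 0.96), (array([544.1, 224.3,  71.5]), 0.28), (array([ 339.7, -344.1,   12.6]), 0.22)]
tamper_grip [(array([548.8, 220.6,  73.8]), 0.93), (array([ 542.4, -127. ,   46.5]), 0.67)]
tamper_foot [(array([550.7, 221. ,  73. ]), 0.71)]
tamper [(array([542. , 205.4,   8.9]), 0.56)]
pad [(array([ 563.5, -221.6,   45.2]), 0.73), (array([539. , 206.7,   7. ]), 0.67)]
chunk_a1 [(array([ 533.4, -225.5,   46.3]), 0.6)]
chunk_b1 [(array([ 522.8, -183.5,   39. ]), 0.64), (array([ 545.1, -122.5,   45.4]), 0.54)]
chunk_m1 [(array([ 665. , -135.2,   27.9]), 0.71), (array([539.7, 207. ,   7.8]), 0.63), (array([ 420.7, -112.2,   25.7]), 0.54), (array([597.8, -31.8,  23.8]), 0.48)]
{'time_s': 0.9, 'joint_positions': array([ 1.3,  0.3,  1.6,  0. ,  1.3, -0. ]), 'qd': array([ 0.,  0., -0.,  0., -0.,  0.]), 'joint_efforts': array([  0. , -41.2, -23.2,   0.1,   0. ,   0. ]), 'tcp_pos': array([161., 552., 214.]), 'tool_rot': array([0. , 0.1, 1. , 0. ]), 'force': array([ 0.6, -0.4, -0.3]), 'moment': array([-0.1, -0. , -0. ]), 'gripper_force': 0.0, 'finger_gap': 91.27916540014532}
```

Run:
```python
from h import *
np.set_printoptions(precision=1,suppress=True)
im=cv2.imread("pics/top0.png"); W=np.load("top0.npy")
def pix(x,y):
    d=np.hypot(W[...,0]-x,W[...,1]-y);return np.unravel_index(np.nanargmin(d),d.shape)
print(pix(535,-167),pix(535,222))
a=[]
for x,y in((535,-167),(530,220)):
    r,c=pix(x,y);a.append(cv2.resize(im[r-48:r+48,c-48:c+48],(390,390),interpolation=cv2.INTER_CUBIC));print(r-48,c-48)
cv2.imwrite("pics/crop.png",np.hstack(a))
M=W[...,2]
def rect(m):
    p=W[m][:,:2];p=p[~np.isnan(p).any(1)].astype(np.float32);return len(p),cv2.minAreaRect(p),np.median(p,0),np.nanmedian(M[m])
X,Y=W[...,0],W[...,1]
c=(abs(X-536)<75)&(abs(Y+167)<105)
t=(abs(X-530)<80)&(abs(Y-222)<80)
for n,m in(("cellwall",c&(abs(M-65)<5)),("pad",t&(M>3)&(M<11)),("foot",t&(M>14)&(M<26)),("guard",t&(M>60)&(M<85)),("grip",t&(M>115)&(M<145))):
    print(n,rect(m))
for z in range(0,145,5): print(z,(t&(M>=z)&(M<z+5)).sum(),(c&(M>=z)&(M<z+5)).sum(),end=' | ')
```

```text
(np.int64(177), np.int64(324)) (np.int64(170), np.int64(177))
129 276
125 133
cellwall (282, ((538.79931640625, -175.80545043945312), (96.13809967041016, 148.40406799316406), 10.696009635925293), array([ 541.1, -178.5], dtype=float32), np.float64(65.28425607050883))
pad (1190, ((530.091064453125, 221.9437713623047), (159.91844177246094, 159.37547302246094), 89.69098663330078), array([522. , 215.5], dtype=float32), np.float64(5.990919988353376))
foot (76, ((544.5768432617188, 228.1242218017578), (76.2741928100586, 44.8994255065918), 1.513310194015503), array([512.2, 228.5], dtype=float32), np.float64(21.17067056924825))
guard (338, ((542.1898803710938, 228.76239013671875), (57.10204315185547, 58.75102233886719), 4.137499809265137), array([537.2, 221.5], dtype=float32), np.float64(72.94677961322338))
grip (104, ((541.3649291992188, 228.59747314453125), (23.218751907348633, 23.89790153503418), 2.877393960952759), array([541.9, 227. ], dtype=float32), np.float64(131.49420913918925))
0 1150 934 | 5 699 199 | 10 135 57 | 15 27 226 | 20 45 267 | 25 5 61 | 30 0 152 | 35 0 245 | 40 0 291 | 45 0 252 | 50 0 151 | 55 0 66 | 60 0 129 | 65 42 153 | 70 212 12 | 75 79 0 | 80 5 0 | 85 10 0 | 90 1 0 | 95 4 0 | 100 4 0 | 105 1 0 | 110 1 0 | 115 8 0 | 120 5 0 | 125 16 0 | 130 63 0 | 135 12 0 | 140 0 0 |
```

View pics/top0.png

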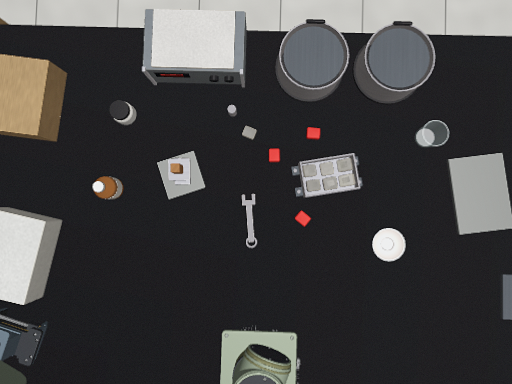

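View pics/crop.png

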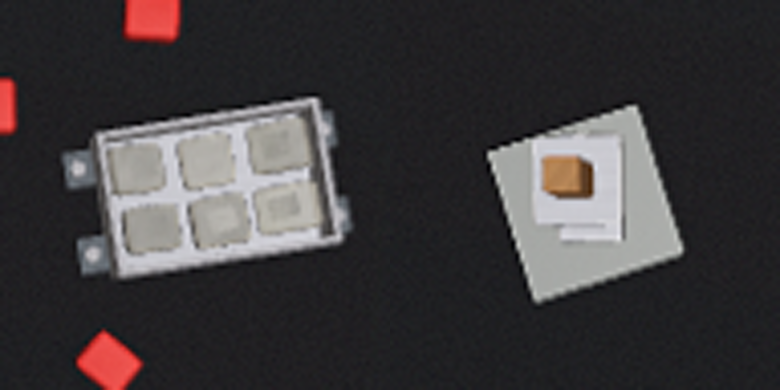

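View pics/scene0.png

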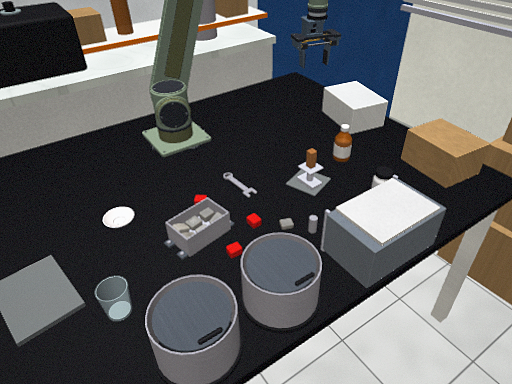

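The top picture shows the cell at about (329,176), the tamper on the grey pad at about (180,173), and red look-alikes at (274,155), (313,133) and (303,218). The crop shows both chunks at the right end (world −y) propped, which matches the networks, and the scene view agrees. Next I refine the poses.

```bash
cat >> h.py <<'E'
from scipy.optimize import minimize
def rimfit(p,x0,hx=44,hy=70,t=4):
    # points of the wall top: distance to the rim's band centre
    def f(q):
        c,s=np.cos(q[2]),np.sin(q[2]);d=p-q[:2];a=abs(d@[c,s])-(hx+t/2);b=abs(d@[-s,c])-(hy+t/2)
        e=abs(np.maximum(a,b));return np.minimum(e,8).mean()
    return min((minimize(f,np.array(x0)+dx,method="Nelder-Mead",options=dict(initial_simplex=np.array(x0)+dx+np.array([[0,0,0],[4,0,0],[0,4,0],[0,0,.05]]))) for dx in ([0,0,0],[2,-2,.03],[-2,2,-.03])),key=lambda r:r.fun)
E
python3 - <<'E'
from h import *
np.set_printoptions(precision=2,suppress=True)
print(telemetry.get_obs()["tool_rot"])
for n in("top","scene"):
    Ws=np.array([cloud(cams.read_camera(n)) for _ in range(6)])
    W=np.nanmedian(Ws,0);np.save(n+"0.npy",W);X,Y,M=np.moveaxis(W,-1,0)
    c=(abs(X-538.8)<70)&(abs(Y+175.8)<95)
    p=W[c&(abs(M-65)<3)];r=rimfit(p[:,:2],[538.8,-175.8,.187]);print(n,len(p),r.x[:2],np.degrees(r.x[2]),r.fun,np.median(p[:,2]))
    t=(abs(X-541)<75)&(abs(Y-224)<75)
    for k,lo,hi,d in(("pad",4,8.5,75),("foot",17,23,50),("guard",68,76,45),("grip",126,137,25)):
        m=t&(M>lo)&(M<hi)&(np.hypot(X-541,Y-226)<d)
        q=W[m];print(k,len(q),cv2.minAreaRect(q[:,:2].astype(np.float32)),np.median(q[:,2]))
    x0,y0,th=r.x;u=np.array([np.cos(th),np.sin(th)]);v=np.array([-u[1],u[0]])
    a=(W[...,:2]-[x0,y0])@u;b=(W[...,:2]-[x0,y0])@v
    for i in(-21,21):
        print(n,i,[round(float(np.nanmedian(M[(abs(a-i)<9)&(abs(b-j)<4)])-20),1) for j in range(-64,66,8) if ((abs(a-i)<9)&(abs(b-j)<4)).any()])
E
```

```text
[0.   0.14 0.99 0.  ]
top 273 [ 538.61 -175.79] 10.712281533825298 1.0788496807964474 65.52968267180907
pad 813 ((538.3856201171875, 237.1895751953125), (130.86277770996094, 121.18846893310547), 13.924722671508789) 6.712170863510064
foot 77 ((542.8898315429688, 229.01898193359375), (72.94305419921875, 42.18230056762695), 1.9844210147857666) 20.5581716918515
guard 336 ((542.0093383789062, 228.592041015625), (56.7391242980957, 58.464942932128906), 4.3516645431518555) 72.7403601909525
grip 93 ((541.166259765625, 228.8332061767578), (22.80329704284668, 23.7999210357666), 2.184880256652832) 132.35721052631672
top -21 [33.1, 36.1, 31.8, 28.3, 24.3, 9.4, 19.6, 20.5, 20.6, 20.7, 15.7, 1.1, 24.9, 24.7, 24.8, 24.8, 22.3]
top 21 [32.3, 31.1, 26.6, 23.2, 17.4, 0.5, 13.7, 14.7, 14.6, 14.4, 12.4, 1.5, 16.8, 20.1, 24.9, 29.5, 29.6]
scene 269 [ 537.81 -174.82] 10.715806688072973 1.2564529757693483 64.33668301624354
pad 385 ((529.6682739257812, 235.01803588867188), (109.0216293334961, 111.30963897705078), 19.308916091918945) 6.55223823915286
foot 150 ((541.0008544921875, 228.8809814453125), (71.85335540771484, 43.74094009399414), 5.761951446533203) 20.491856448316042
guard 147 ((539.2662963867188, 230.09271240234375), (58.90506362915039, 59.12833786010742), 0.46673035621643066) 72.36669789980763
grip 47 ((539.59765625, 229.0790252685547), (23.57675552368164, 22.901098251342773), 87.050537109375) 131.8477339842545
scene -21 [31.6, 34.3, 30.1, 25.8, 23.8, 5.0, 17.4, 20.1, 20.2, 20.2, 19.8, 13.4, 23.6, 24.8, 24.6, 24.5, 24.2]
scene 21 [30.3, 29.4, 25.2, 21.7, 16.7, 14.3, 14.4, 14.9, 15.1, 14.3, 15.7, 20.1, 24.0, 29.0, 29.9]
```

```bash
cat >> h.py <<'E'
from scipy.spatial.transform import Rotation as R
def tool():
    o=telemetry.get_obs();w,x,y,z=o["tool_rot"];return o,R.from_quat([x,y,z,w])
def togo(p,yaw):   # target TCP mm, tool y direction deg (world); tool-frame cm + rotvec deg
    o,r=tool();t=R.from_matrix(np.array([[-np.sin(np.radians(yaw)),np.cos(np.radians(yaw)),0],[np.cos(np.radians(yaw)),np.sin(np.radians(yaw)),0],[0,0,-1]]).T)
    print("t",round(o["time_s"],2),"tcp",np.round(o["tcp_pos"],2),"F",np.round(o["force"],2),"M",np.round(o["moment"],2),"gap",round(o["finger_gap"],2))
    print("shift cm",np.round(r.inv().apply(np.array(p)-o["tcp_pos"])/10,3),"rot",np.round(np.degrees((r.inv()*t).as_rotvec()),2))
E
sed -i 's/\[\[-np.sin(np.radians(yaw)),np.cos(np.radians(yaw)),0\],\[np.cos(np.radians(yaw)),np.sin(np.radians(yaw)),0\],\[0,0,-1\]\]).T/[[-np.sin(np.radians(yaw)),np.cos(np.radians(yaw)),0],[np.cos(np.radians(yaw)),np.sin(np.radians(yaw)),0],[0,0,-1]]).T/' h.py
python3 -c "
from h import *
togo([541,229,190],2.5)"
```

```text
t 1.5 tcp [161.   552.02 213.97] F [ 0.18  0.13 -0.62] M [-0.01 -0.01  0.06] gap 91.26
shift cm [-45.524 -20.371   2.396] rot [ 0.   -0.   71.24]
```

Emit:
arm_command:
  xyz:
    - [-3.5,-1.55,0]
    - [-3.5,-1.55,0]
    - [-3.5,-1.55,0]
    - [-3.5,-1.55,0]
    - [-3.5,-1.55,0]
    - [-3.5,-1.55,0]
    - [-3.5,-1.55,0]
    - [-3.5,-1.55,0]
    - [-3.5,-1.55,0]
    - [-3.5,-1.55,0]
  delta_rot:
    - [0,0,0]
    - [0,0,0]
    - [0,0,0]
    - [0,0,0]
    - [0,0,0]
    - [0,0,0]
    - [0,0,0]
    - [0,0,0]
    - [0,0,0]
    - [0,0,0]
  hand: 0

```text
time_s: 2.33
tcp_pos: [454.8, 303.8, 214.2]
tool_rot: [0.0, 0.141, 0.99, 0.0]
force: [0.6, 0.8, -0.2]
finger_gap: 91.0
gripper_force: 0.0
```

Emit:
arm_command:
  xyz:
    - [0,0,0]
    - [0,0,0]
    - [0,0,0]
    - [0,0,0]
    - [0,0,0]
    - [0,0,0]
    - [0,0,0]
    - [0,0,0]
    - [0,0,0]
    - [0,0,0]
  delta_rot:
    - [0,0,7.1]
    - [0,0,7.1]
    - [0,0,7.1]
    - [0,0,7.1]
    - [0,0,7.1]
    - [0,0,7.1]
    - [0,0,7.1]
    - [0,0,7.1]
    - [0,0,7.1]
    - [0,0,7.1]

```text
time_s: 3.17
tcp_pos: [453.6, 305.2, 214.0]
tool_rot: [-0.0, 0.692, 0.722, 0.0]
force: [0.5, -0.5, 0.4]
finger_gap: 91.7
gripper_force: 0.0
```

```bash
python3 -c "
from h import *
togo([541,229,190],2.5)"
```

```text
t 3.17 tcp [453.62 305.22 213.99] F [ 0.47 -0.49  0.38] M [-0.06 -0.    0.03] gap 91.68
shift cm [-7.979  8.413  2.398] rot [ 0.   -0.01 -0.11]
```

Emit:
arm_command:
  xyz:
    - [-2.0,2.1,0]
    - [-2.0,2.1,0]
    - [-2.0,2.1,0]
    - [-1.98,2.11,0]
    - [0,0,2.5]
    - [0,0,3]
    - [0,0,3]
    - [0,0,2.5]
    - [0,0,2]
    - [0,0,0.95]
  delta_rot:
    - [0,0,0]
    - [0,0,0]
    - [0,0,0]
    - [0,0,0]
    - [0,0,0]
    - [0,0,0]
    - [0,0,0]
    - [0,0,0]
    - [0,0,0]
    - [0,0,0]

```text
time_s: 4.0
tcp_pos: [539.8, 228.8, 71.6]
tool_rot: [-0.001, 0.69, 0.724, -0.002]
force: [-0.4, -0.3, 0.5]
finger_gap: 91.2
gripper_force: 0.0
```

Emit:
arm_command:
  xyz:
    - [0,0,0]
    - [0,0,0]
    - [0,0,0]
    - [0,0,0]
    - [0,0,0]
    - [0,0,0]
    - [0,0,0]
    - [0,0,0]
    - [0,0,0]
    - [0,0,0]
  delta_rot:
    - [0,0,0]
    - [0,0,0]
    - [0,0,0]
    - [0,0,0]
    - [0,0,0]
    - [0,0,0]
    - [0,0,0]
    - [0,0,0]
    - [0,0,0]
    - [0,0,0]
  hand: 1
  newtons: 40

```text
time_s: 4.83
tcp_pos: [540.9, 229.5, 74.4]
tool_rot: [-0.0, 0.69, 0.724, -0.0]
force: [-2.8, -0.3, 1.8]
finger_gap: 27.5
gripper_force: 1.4
```

```bash
python3 -c "
from h import *
togo([541,229,74],2.5)
W=np.nanmedian([cloud(cams.read_camera('scene')) for _ in range(4)],0);X,Y,M=np.moveaxis(W,-1,0)
for k,lo,hi,d in(('foot',17,23,50),('guard',68,76,45)):
    m=(M>lo)&(M<hi)&(np.hypot(X-541,Y-228)<d);print(k,cv2.minAreaRect(W[m][:,:2].astype(np.float32)))
"
```

```text
t 4.83 tcp [540.89 229.47  74.45] F [-2.83 -0.31  1.79] M [-0.09  0.64 -0.01] gap 27.46
shift cm [-0.047  0.008  0.045] rot [-0.07  0.    0.23]
foot ((543.1730346679688, 230.84141540527344), (71.92301177978516, 46.109092712402344), 2.7148022651672363)
guard ((541.2964477539062, 229.0656280517578), (60.43319320678711, 56.400054931640625), 4.665394306182861)
```

Emit:
arm_command:
  xyz:
    - [0,0,0]
    - [0,0,0]
    - [0,0,0]
    - [0,0,0]
    - [0,0,0]
    - [0,0,0]
    - [0,0,-0.2]
    - [0,0,-0.3]
    - [0,0,-0.5]
    - [0,0,-1.0]
  delta_rot:
    - [0,0,0]
    - [0,0,0]
    - [0,0,0]
    - [0,0,0]
    - [0,0,0]
    - [0,0,0]
    - [0,0,0]
    - [0,0,0]
    - [0,0,0]
    - [0,0,0]

```text
time_s: 5.87
tcp_pos: [540.8, 229.3, 94.2]
tool_rot: [-0.0, 0.69, 0.724, -0.001]
force: [0.2, 0.0, -3.0]
finger_gap: 23.8
gripper_force: 40.0
```

Emit:
arm_command:
  xyz:
    - [0,0,-1.5]
    - [0,0,-2]
    - [0,0,-2]
    - [0,0,-2]
    - [0,0,-1]
    - [0,0,-0.5]
    - [0,0,0]
    - [0,0,0]
    - [0,0,0]
    - [0,0,0]
  delta_rot:
    - [0,0,0]
    - [0,0,0]
    - [0,0,0]
    - [0,0,0]
    - [0,0,0]
    - [0,0,0]
    - [0,0,0]
    - [0,0,0]
    - [0,0,0]
    - [0,0,0]

```text
time_s: 6.7
tcp_pos: [540.8, 229.2, 183.1]
tool_rot: [-0.001, 0.69, 0.724, -0.001]
force: [-0.5, -0.4, -3.5]
finger_gap: 23.7
gripper_force: 40.0
```

```bash
python3 -c "
from h import *
c,s=np.cos(np.radians(10.7)),np.sin(np.radians(10.7))
p=np.array([538.3,-175.4])-45*np.array([-s,c])
print(p)
togo([p[0],p[1],185],10.7)
print(telemetry.get_obs()['gripper_force'],telemetry.get_obs()['moment'])"
```

```text
[ 546.65499769 -219.61757584]
t 6.7 tcp [540.75 229.25 183.11] F [-0.45 -0.4  -3.54] M [-0.08  0.01  0.03] gap 23.7
shift cm [-44.863  -1.556  -0.148] rot [-0.15  0.04 -7.96]
39.99996900558472 [-0.08414619  0.01418003  0.03141242]
```

Emit:
arm_command:
  xyz:
    - [-2.5,-0.1,0]
    - [-3.5,-0.1,0]
    - [-4,-0.15,0]
    - [-4,-0.15,0]
    - [-4,-0.15,0]
    - [-4,-0.15,0]
    - [-4,-0.15,0]
    - [-4,-0.15,0]
    - [-4,-0.1,0]
    - [-3.5,-0.1,0]
  delta_rot:
    - [0,0,0]
    - [0,0,0]
    - [0,0,0]
    - [0,0,0]
    - [0,0,0]
    - [0,0,0]
    - [0,0,0]
    - [0,0,0]
    - [0,0,0]
    - [0,0,0]

```text
time_s: 7.53
tcp_pos: [545.7, -148.1, 183.7]
tool_rot: [-0.0, 0.69, 0.724, -0.0]
force: [0.1, 0.2, -2.6]
finger_gap: 23.9
gripper_force: 40.0
```

Emit:
arm_command:
  xyz:
    - [-3,-0.15,0]
    - [-2.5,-0.1,0]
    - [-1.2,-0.1,0]
    - [0,0,0]
    - [0,0,0]
    - [0,0,0]
    - [0,0,0]
    - [0,0,0]
    - [0,0,0]
    - [0,0,0]
  delta_rot:
    - [0,0,0]
    - [0,0,0]
    - [0,0,0]
    - [0,0,-2]
    - [0,0,-2]
    - [0,0,-2]
    - [0,0,-2]
    - [0,0,0]
    - [0,0,0]
    - [0,0,0]

```text
time_s: 8.37
tcp_pos: [546.0, -212.3, 184.1]
tool_rot: [-0.0, 0.638, 0.77, 0.0]
force: [0.3, -0.0, -3.2]
finger_gap: 23.5
gripper_force: 40.0
```

```bash
python3 -c "
from h import *
togo([546.65,-219.6,150],10.7)
np.set_printoptions(precision=2,suppress=True)
p,r=tool();t=p['tcp_pos']
for n in('scene','top'):
    fr=[cams.read_camera(n) for _ in range(4)]
    W=np.nanmedian([cloud(f) for f in fr],0);X,Y,M=np.moveaxis(W,-1,0)
    if n=='scene':save(fr[0],'s1.png')
    d=np.hypot(X-t[0],Y-t[1])
    z=t[2]-67.5
    for k,lo,hi,q in(('foot',z+10,z+18,52),('guard',t[2]-6,t[2]+1,48)):
        m=(M>lo)&(M<hi)&(d<q)
        if m.sum()>20: print(n,k,m.sum(),np.median(M[m])-t[2],cv2.minAreaRect(W[m][:,:2].astype(np.float32)))
"
```

```text
t 8.37 tcp [ 545.98 -212.27  184.1 ] F [ 0.3  -0.02 -3.15] M [-0.08  0.04  0.03] gap 23.45
shift cm [-0.735 -0.069  3.41 ] rot [-0.03 -0.04  0.02]
scene foot 254 -53.517186589956566 ((547.6884765625, -211.57138061523438), (74.7880630493164, 43.96910858154297), 10.366475105285645)
scene guard 193 -1.6337497172696658 ((547.8302001953125, -210.9188232421875), (59.00788879394531, 58.595035552978516), 11.100220680236816)
top foot 22 -53.94894040565683 ((556.3609619140625, -190.1385040283203), (51.3967170715332, 4.903271198272705), 6.30661153793335)
top guard 58 -1.1054045190618638 ((550.1126708984375, -189.50350952148438), (43.95977020263672, 12.224499702453613), 10.03250503540039)
```

Emit:
arm_command:
  xyz:
    - [-0.24,-0.07,0]
    - [-0.24,-0.07,0]
    - [-0.24,-0.065,0]
    - [0,0,0.7]
    - [0,0,1]
    - [0,0,1]
    - [0,0,0.9]
    - [0,0,0.56]
    - [0,0,0]
    - [0,0,0]
  delta_rot:
    - [0,0,0]
    - [0,0,0]
    - [0,0,0]
    - [0,0,0]
    - [0,0,0]
    - [0,0,0]
    - [0,0,0]
    - [0,0,0]
    - [0,0,0]
    - [0,0,0]

```text
time_s: 9.6
tcp_pos: [545.2, -220.0, 142.2]
tool_rot: [-0.001, 0.638, 0.77, -0.0]
force: [-0.5, 0.5, -2.7]
finger_gap: 23.9
gripper_force: 40.0
```

```bash
python3 -c "
from h import *
togo([545.3,-219.7,130],10.7)
c=cams.read_camera('scene')
cv2.imwrite('pics/s2.png',cv2.resize(cv2.cvtColor(c['frame'],cv2.COLOR_RGB2BGR)[185:265,150:250],(750,600),interpolation=cv2.INTER_CUBIC))
"
```

```text
t 9.6 tcp [ 545.23 -220.05  142.21] F [-0.45  0.54 -2.72] M [-0.09  0.02 -0.02] gap 23.92
shift cm [0.032 0.015 1.221] rot [-0.05 -0.04  0.05]
```

View pics/s2.png

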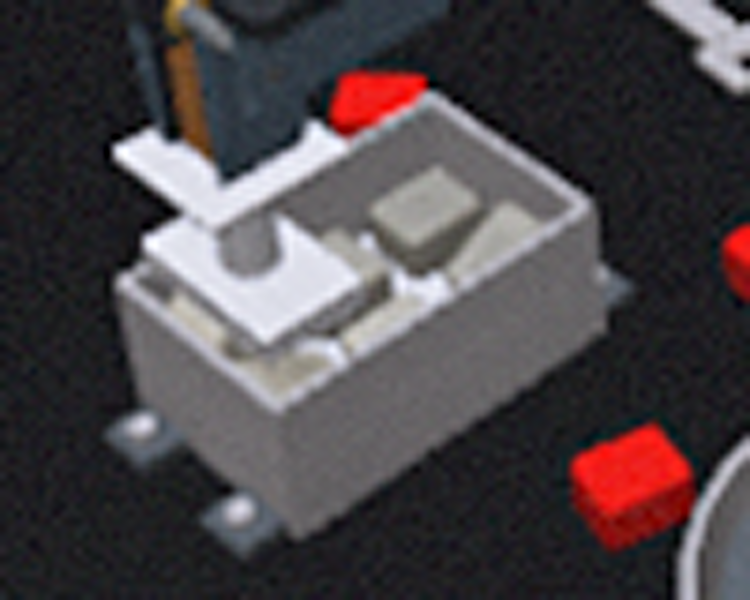

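```bash
cat >> h.py <<'E'
def rel(n,cell,nf=6):
    t=tool()[0]['tcp_pos'];W=np.nanmedian([cloud(cams.read_camera(n)) for _ in range(nf)],0);X,Y,M=np.moveaxis(W,-1,0)
    d=np.hypot(X-t[0],Y-t[1]);th=np.radians(cell[2]);u=np.array([np.cos(th),np.sin(th)]);v=np.array([-u[1],u[0]])
    for k,lo,hi,q in(('foot',-57.5,-50,52),('guard',-6,1,48)):
        m=(M>t[2]+lo)&(M<t[2]+hi)&(d<q)&((k=='guard')|((W[...,:2]-cell[:2])@v<-15)|((W[...,:2]-cell[:2])@v>15))
        (c,wh,a)=cv2.minAreaRect(W[m][:,:2].astype(np.float32));e=np.array(c)-cell[:2]
        print(n,k,m.sum(),np.round(wh,1),round(a,1),'tcp-z',np.round(np.median(M[m])-t[2],1),'in cell',np.round([e@u,e@v],2))
    return W
E
python3 -c "
from h import *
rel('scene',[537.81,-174.82,10.7]);rel('top',[538.61,-175.79,10.7])
W=np.load('scene0.npy')
"
```

```text
scene foot 255 [74.3 44.9] 11.5 tcp-z -53.3 in cell [  1.6  -45.83]
scene guard 192 [57.2 57.6] 9.9 tcp-z -1.2 in cell [  1.81 -45.39]
top foot 23 [53.1  5.9] 3.7 tcp-z -54.0 in cell [ 11.47 -25.02]
top guard 59 [40.4 11.1] 10.0 tcp-z -1.3 in cell [  8.47 -22.55]
```

Emit:
arm_command:
  xyz:
    - [0.06,-0.08,0]
    - [0,0,0.1]
    - [0,0,0.2]
    - [0,0,0.2]
    - [0,0,0.2]
    - [0,0,0.2]
    - [0,0,0.2]
    - [0,0,0.2]
    - [0,0,0.1]
    - [0,0,0.1]
  delta_rot:
    - [0,0,0]
    - [0,0,0]
    - [0,0,0]
    - [0,0,0]
    - [0,0,0]
    - [0,0,0]
    - [0,0,0]
    - [0,0,0]
    - [0,0,0]
    - [0,0,0]

```text
time_s: 11.08
tcp_pos: [544.5, -219.8, 127.6]
tool_rot: [-0.0, 0.638, 0.77, 0.0]
force: [-0.6, 0.8, -3.1]
finger_gap: 23.9
gripper_force: 40.0
```

```bash
python3 -c "
from h import *
togo([545.3,-219.7,120],10.7)
rel('scene',[537.81,-174.82,10.7])
"
```

```text
t 11.08 tcp [ 544.47 -219.76  127.63] F [-0.61  0.82 -3.1 ] M [-0.08  0.06  0.03] gap 23.87
shift cm [-0.01   0.083  0.763] rot [-0.01 -0.01  0.04]
scene foot 247 [74.9 44.2] 11.1 tcp-z -54.5 in cell [  0.83 -45.56]
scene guard 189 [59.5 57.9] 10.7 tcp-z -1.6 in cell [ -0.29 -44.55]
```

Foot is inside the walls and clear. Descending slowly by feel.

Emit:
arm_command:
  xyz:
    - [0,0,0.03]
    - [0,0,0.03]
    - [0,0,0.03]
    - [0,0,0.03]
    - [0,0,0.03]
    - [0,0,0.03]
    - [0,0,0.03]
    - [0,0,0.03]
    - [0,0,0.03]
    - [0,0,0.03]
  delta_rot:
    - [0,0,0]
    - [0,0,0]
    - [0,0,0]
    - [0,0,0]
    - [0,0,0]
    - [0,0,0]
    - [0,0,0]
    - [0,0,0]
    - [0,0,0]
    - [0,0,0]

```text
time_s: 12.22
tcp_pos: [544.7, -220.1, 125.0]
tool_rot: [0.0, 0.638, 0.77, -0.0]
force: [-0.1, -0.9, -1.5]
finger_gap: 24.0
gripper_force: 40.0
```

Emit:
arm_command:
  xyz:
    - [0,0,0.02]
    - [0,0,0.02]
    - [0,0,0.02]
    - [0,0,0.02]
    - [0,0,0.02]
    - [0,0,0.02]
    - [0,0,0.02]
    - [0,0,0.02]
    - [0,0,0.02]
    - [0,0,0.02]
  delta_rot:
    - [0,0,0]
    - [0,0,0]
    - [0,0,0]
    - [0,0,0]
    - [0,0,0]
    - [0,0,0]
    - [0,0,0]
    - [0,0,0]
    - [0,0,0]
    - [0,0,0]

```text
time_s: 13.05
tcp_pos: [544.4, -219.7, 122.7]
tool_rot: [-0.0, 0.638, 0.77, 0.0]
force: [-0.1, -1.8, -2.8]
finger_gap: 23.8
gripper_force: 40.0
```

Emit:
arm_command:
  xyz:
    - [0,0,0.02]
    - [0,0,0.02]
    - [0,0,0.02]
    - [0,0,0.02]
    - [0,0,0.02]
    - [0,0,0.02]
    - [0,0,0.02]
    - [0,0,0.02]
    - [0,0,0.02]
    - [0,0,0.02]
  delta_rot:
    - [0,0,0]
    - [0,0,0]
    - [0,0,0]
    - [0,0,0]
    - [0,0,0]
    - [0,0,0]
    - [0,0,0]
    - [0,0,0]
    - [0,0,0]
    - [0,0,0]

```text
time_s: 13.88
tcp_pos: [544.6, -219.8, 120.9]
tool_rot: [0.0, 0.638, 0.77, 0.0]
force: [0.8, -0.2, -4.0]
finger_gap: 23.5
gripper_force: 40.0
```

Emit:
arm_command:
  xyz:
    - [0,0,0.02]
    - [0,0,0.02]
    - [0,0,0.02]
    - [0,0,0.02]
    - [0,0,0.02]
    - [0,0,0.02]
    - [0,0,0.02]
    - [0,0,0.02]
    - [0,0,0.02]
    - [0,0,0.02]
  delta_rot:
    - [0,0,0]
    - [0,0,0]
    - [0,0,0]
    - [0,0,0]
    - [0,0,0]
    - [0,0,0]
    - [0,0,0]
    - [0,0,0]
    - [0,0,0]
    - [0,0,0]

```text
time_s: 14.72
tcp_pos: [544.5, -219.8, 118.8]
tool_rot: [-0.0, 0.638, 0.77, 0.0]
force: [-0.3, -0.5, -3.1]
finger_gap: 23.7
gripper_force: 40.0
```

Emit:
arm_command:
  xyz:
    - [0,0,0.02]
    - [0,0,0.02]
    - [0,0,0.02]
    - [0,0,0.02]
    - [0,0,0.02]
    - [0,0,0.02]
    - [0,0,0.02]
    - [0,0,0.02]
    - [0,0,0.02]
    - [0,0,0.02]
  delta_rot:
    - [0,0,0]
    - [0,0,0]
    - [0,0,0]
    - [0,0,0]
    - [0,0,0]
    - [0,0,0]
    - [0,0,0]
    - [0,0,0]
    - [0,0,0]
    - [0,0,0]

```text
time_s: 15.55
tcp_pos: [544.5, -219.7, 116.8]
tool_rot: [-0.0, 0.638, 0.77, 0.0]
force: [-0.3, -0.2, -3.8]
finger_gap: 24.0
gripper_force: 40.0
```

Emit:
arm_command:
  xyz:
    - [0,0,0.02]
    - [0,0,0.02]
    - [0,0,0.02]
    - [0,0,0.02]
    - [0,0,0.02]
    - [0,0,0.02]
    - [0,0,0.02]
    - [0,0,0.02]
    - [0,0,0.0]
    - [0,0,0.0]
  delta_rot:
    - [0,0,0]
    - [0,0,0]
    - [0,0,0]
    - [0,0,0]
    - [0,0,0]
    - [0,0,0]
    - [0,0,0]
    - [0,0,0]
    - [0,0,0]
    - [0,0,0]

```text
time_s: 16.38
tcp_pos: [544.5, -219.8, 115.2]
tool_rot: [-0.0, 0.638, 0.77, 0.0]
force: [0.0, 0.1, -3.1]
finger_gap: 23.8
gripper_force: 40.0
```

```bash
cat >> h.py <<'E'
def chunks(n,cell):
    W=np.nanmedian([cloud(cams.read_camera(n)) for _ in range(4)],0);M=W[...,2]
    th=np.radians(cell[2]);u=np.array([np.cos(th),np.sin(th)]);v=np.array([-u[1],u[0]]);a=(W[...,:2]-cell[:2])@u;b=(W[...,:2]-cell[:2])@v
    for i in(-30,-21,-12,12,21,30):
        print(n,i,[(round(float(np.nanmedian(M[m])-20),1) if (m:=(abs(a-i)<5)&(abs(b-j)<4)).any() else None) for j in range(-64,66,8)])
E
python3 -c "
from h import *
togo([544.5,-219.7,112],10.7)
chunks('scene',[537.81,-174.82,10.7])
"
```

```text
t 16.38 tcp [ 544.49 -219.77  115.23] F [ 0.01  0.14 -3.13] M [-0.08  0.02 -0.01] gap 23.82
shift cm [0.006 0.002 0.323] rot [ 0.   -0.01  0.04]
scene -30 [225.5, 39.8, 40.5, None, None, None, None, 19.4, 20.7, 19.8, 20.4, 511.5, 513.6, 514.6, 25.3, 24.4, 25.8]
scene -21 [143.1, 95.2, 172.6, None, None, None, None, 20.6, 20.4, 19.7, 502.0, 506.7, 509.2, 25.3, 24.8, 24.5, 23.9]
scene -12 [194.7, 119.8, 468.4, None, 467.7, None, None, 20.4, 19.6, 19.2, 500.4, 502.0, 23.7, 23.3, 24.1, 24.7, 22.2]
scene 12 [242.9, 238.0, 227.9, 232.1, 237.0, 235.4, 235.3, 412.5, 484.9, 487.9, 15.5, None, 16.3, 19.8, 23.9, 28.3, 30.6]
scene 21 [323.1, 153.3, 207.9, 201.4, 197.7, 224.5, 308.2, 479.1, 482.4, 484.9, None, None, 16.3, 21.0, 25.2, 27.4, 29.9]
scene 30 [361.3, 354.1, 354.5, 350.9, 327.6, 322.1, 467.8, 475.5, 477.4, None, None, None, None, None, None, 28.9, 30.1]
```

Emit:
arm_command:
  xyz:
    - [0,0,0.02]
    - [0,0,0.02]
    - [0,0,0.02]
    - [0,0,0.02]
    - [0,0,0.02]
    - [0,0,0.02]
    - [0,0,0.02]
    - [0,0,0.0]
    - [0,0,0.0]
    - [0,0,0.0]
  delta_rot:
    - [0,0,0]
    - [0,0,0]
    - [0,0,0]
    - [0,0,0]
    - [0,0,0]
    - [0,0,0]
    - [0,0,0]
    - [0,0,0]
    - [0,0,0]
    - [0,0,0]

```text
time_s: 17.42
tcp_pos: [544.5, -219.8, 113.8]
tool_rot: [-0.0, 0.638, 0.77, 0.0]
force: [-0.1, -0.6, -3.2]
finger_gap: 24.0
gripper_force: 40.0
```

Emit:
arm_command:
  xyz:
    - [0,0,0.015]
    - [0,0,0.015]
    - [0,0,0.015]
    - [0,0,0.015]
    - [0,0,0.015]
    - [0,0,0.015]
    - [0,0,0.01]
    - [0,0,0.0]
    - [0,0,0.0]
    - [0,0,0.0]
  delta_rot:
    - [0,0,0]
    - [0,0,0]
    - [0,0,0]
    - [0,0,0]
    - [0,0,0]
    - [0,0,0]
    - [0,0,0]
    - [0,0,0]
    - [0,0,0]
    - [0,0,0]

```text
time_s: 18.25
tcp_pos: [544.5, -219.8, 112.8]
tool_rot: [-0.0, 0.638, 0.77, 0.0]
force: [0.3, -1.3, -3.4]
finger_gap: 23.8
gripper_force: 40.0
```

Emit:
arm_command:
  xyz:
    - [0,0,0.015]
    - [0,0,0.015]
    - [0,0,0.015]
    - [0,0,0.015]
    - [0,0,0.015]
    - [0,0,0.015]
    - [0,0,0.01]
    - [0,0,0.0]
    - [0,0,0.0]
    - [0,0,0.0]
  delta_rot:
    - [0,0,0]
    - [0,0,0]
    - [0,0,0]
    - [0,0,0]
    - [0,0,0]
    - [0,0,0]
    - [0,0,0]
    - [0,0,0]
    - [0,0,0]
    - [0,0,0]

```text
time_s: 19.08
tcp_pos: [544.5, -219.8, 111.8]
tool_rot: [-0.0, 0.638, 0.77, 0.0]
force: [0.3, -0.0, -3.4]
finger_gap: 24.3
gripper_force: 40.0
```

Emit:
arm_command:
  xyz:
    - [0,0,0.01]
    - [0,0,0.01]
    - [0,0,0.01]
    - [0,0,0.01]
    - [0,0,0.01]
    - [0,0,0.01]
    - [0,0,0.01]
    - [0,0,0.0]
    - [0,0,0.0]
    - [0,0,0.0]
  delta_rot:
    - [0,0,0]
    - [0,0,0]
    - [0,0,0]
    - [0,0,0]
    - [0,0,0]
    - [0,0,0]
    - [0,0,0]
    - [0,0,0]
    - [0,0,0]
    - [0,0,0]

```text
time_s: 19.92
tcp_pos: [544.5, -219.8, 111.1]
tool_rot: [-0.0, 0.638, 0.77, 0.0]
force: [-0.3, -0.5, -2.9]
finger_gap: 24.0
gripper_force: 40.0
```

Emit:
arm_command:
  xyz:
    - [0,0,0.01]
    - [0,0,0.01]
    - [0,0,0.01]
    - [0,0,0.01]
    - [0,0,0.01]
    - [0,0,0.01]
    - [0,0,0.01]
    - [0,0,0.0]
    - [0,0,0.0]
    - [0,0,0.0]
  delta_rot:
    - [0,0,0]
    - [0,0,0]
    - [0,0,0]
    - [0,0,0]
    - [0,0,0]
    - [0,0,0]
    - [0,0,0]
    - [0,0,0]
    - [0,0,0]
    - [0,0,0]

```text
time_s: 20.75
tcp_pos: [544.5, -219.8, 110.4]
tool_rot: [-0.0, 0.638, 0.77, 0.0]
force: [-0.3, -0.6, -2.9]
finger_gap: 23.9
gripper_force: 40.0
```

Emit:
arm_command:
  xyz:
    - [0,0,0.01]
    - [0,0,0.01]
    - [0,0,0.01]
    - [0,0,0.01]
    - [0,0,0.01]
    - [0,0,0.01]
    - [0,0,0.01]
    - [0,0,0.0]
    - [0,0,0.0]
    - [0,0,0.0]
  delta_rot:
    - [0,0,0]
    - [0,0,0]
    - [0,0,0]
    - [0,0,0]
    - [0,0,0]
    - [0,0,0]
    - [0,0,0]
    - [0,0,0]
    - [0,0,0]
    - [0,0,0]

```text
time_s: 21.58
tcp_pos: [544.5, -219.8, 109.7]
tool_rot: [-0.0, 0.638, 0.77, 0.0]
force: [-1.1, -0.2, -2.9]
finger_gap: 24.0
gripper_force: 40.0
```

Emit:
arm_command:
  xyz:
    - [0,0,0.01]
    - [0,0,0.01]
    - [0,0,0.01]
    - [0,0,0.01]
    - [0,0,0.01]
    - [0,0,0.01]
    - [0,0,0.01]
    - [0,0,0.0]
    - [0,0,0.0]
    - [0,0,0.0]
  delta_rot:
    - [0,0,0]
    - [0,0,0]
    - [0,0,0]
    - [0,0,0]
    - [0,0,0]
    - [0,0,0]
    - [0,0,0]
    - [0,0,0]
    - [0,0,0]
    - [0,0,0]

```text
time_s: 22.42
tcp_pos: [544.5, -219.8, 109.2]
tool_rot: [0.0, 0.638, 0.77, 0.0]
force: [-0.9, 0.5, -2.1]
finger_gap: 23.9
gripper_force: 40.0
```

Emit:
arm_command:
  xyz:
    - [0,0,0.01]
    - [0,0,0.01]
    - [0,0,0.01]
    - [0,0,0.01]
    - [0,0,0.01]
    - [0,0,0]
    - [0,0,0]
    - [0,0,0.0]
    - [0,0,0.0]
    - [0,0,0.0]
  delta_rot:
    - [0,0,0]
    - [0,0,0]
    - [0,0,0]
    - [0,0,0]
    - [0,0,0]
    - [0,0,0]
    - [0,0,0]
    - [0,0,0]
    - [0,0,0]
    - [0,0,0]

```text
time_s: 23.25
tcp_pos: [544.5, -219.8, 109.1]
tool_rot: [0.0, 0.638, 0.77, 0.0]
force: [-1.9, 1.4, 5.9]
finger_gap: 23.8
gripper_force: 40.0
```

```bash
python3 -c "
from h import *
for _ in range(3): togo([544.5,-219.7,108],10.7); cams.read_camera('scene')
"
```

```text
t 23.25 tcp [ 544.54 -219.79  109.11] F [-1.89  1.36  5.9 ] M [0.12 0.7  0.05] gap 23.77
shift cm [ 0.01  -0.002  0.111] rot [0.02 0.01 0.04]
t 23.3 tcp [ 544.54 -219.79  109.12] F [-1.63 -0.29  5.75] M [ 0.14  0.67 -0.02] gap 23.89
shift cm [ 0.01  -0.002  0.112] rot [0.02 0.01 0.04]
t 23.35 tcp [ 544.55 -219.77  109.14] F [-0.5   0.02  5.92] M [ 0.14  0.74 -0.  ] gap 24.03
shift cm [ 0.008 -0.004  0.114] rot [0.02 0.01 0.04]
```

Emit:
arm_command:
  xyz:
    - [0,0,0]
    - [0,0,0]
    - [0,0,0]
    - [0,0,0]
    - [0,0,0]
    - [0,0,0]
    - [0,0,0]
    - [0,0,0.0]
    - [0,0,0.0]
    - [0,0,0.0]
  delta_rot:
    - [0,0,0]
    - [0,0,0]
    - [0,0,0]
    - [0,0,0]
    - [0,0,0]
    - [0,0,0]
    - [0,0,0]
    - [0,0,0]
    - [0,0,0]
    - [0,0,0]

```text
time_s: 24.23
tcp_pos: [544.6, -219.8, 109.1]
tool_rot: [0.0, 0.638, 0.77, 0.0]
force: [-1.9, 0.2, 5.5]
finger_gap: 24.0
gripper_force: 40.0
```

Emit:
arm_command:
  xyz:
    - [0,0,0]
    - [0,0,0]
    - [0,0,0]
    - [0,0,-0.2]
    - [0,0,-0.5]
    - [0,0,-1]
    - [0,0,-1.5]
    - [0,0,-1.5]
    - [0.0,0,-0.3]
    - [0.0,0,0.0]
  delta_rot:
    - [0,0,0]
    - [0,0,0]
    - [0,0,0]
    - [0,0,0]
    - [0,0,0]
    - [0,0,0]
    - [0,0,0]
    - [0,0,0]
    - [0,0,0]
    - [0,0,0]

```text
time_s: 25.07
tcp_pos: [545.4, -220.2, 159.9]
tool_rot: [0.002, 0.638, 0.77, 0.001]
force: [-0.1, 0.3, -2.9]
finger_gap: 23.9
gripper_force: 40.0
```

Emit:
arm_command:
  xyz:
    - [2,0,0]
    - [3,0,0]
    - [3,0,0]
    - [1,0,0]
    - [0,0,0]
    - [0,0,0]
    - [0,0,0]
    - [0,0,0]
    - [0.0,0,0]
    - [0.0,0,0.0]
  delta_rot:
    - [0,0,0]
    - [0,0,0]
    - [0,0,0]
    - [0,0,0]
    - [0,0,0]
    - [0,0,0]
    - [0,0,0]
    - [0,0,0]
    - [0,0,0]
    - [0,0,0]

```text
time_s: 25.9
tcp_pos: [527.8, -132.1, 158.4]
tool_rot: [-0.0, 0.638, 0.77, -0.0]
force: [-0.3, 0.4, -3.4]
finger_gap: 23.7
gripper_force: 40.0
```

```bash
python3 -c "
from h import *
togo([544.5,-219.7,108],10.7)
chunks('scene',[537.81,-174.82,10.7])
chunks('top',[538.61,-175.79,10.7])
rel('scene',[537.81,-174.82,10.7])
"
```

```text
t 25.9 tcp [ 527.84 -132.08  158.37] F [-0.35  0.43 -3.38] M [-0.06  0.06 -0.06] gap 23.74
shift cm [-8.919  0.014  5.037] rot [-0.   -0.   -0.02]
scene -30 [None, 18.9, 19.8, 18.5, 20.4, 8.8, 18.7, 471.2, 521.5, 310.0, 275.2, 259.6, 85.4, 84.4, 83.2, 25.8, None]
scene -21 [None, 19.7, 20.1, 19.6, 20.7, -1.7, 18.4, 494.9, 518.3, 237.6, 308.9, 241.5, 172.8, 84.5, 25.7, 25.6, None]
scene -12 [None, 19.8, 19.6, 19.5, 20.6, -1.8, 444.9, 512.2, 514.0, 365.7, 238.4, 243.1, 160.6, 24.8, 25.1, 23.9, 18.5]
scene 12 [None, 15.1, 15.4, 14.8, 14.8, 474.5, 475.8, 481.4, 479.2, 421.1, 384.8, 281.7, 281.6, 269.6, 271.3, 272.4, 278.6]
scene 21 [None, 14.7, 14.6, 16.0, 14.6, None, 475.6, 473.0, 476.0, 472.3, 401.3, 370.7, 197.8, 186.8, 240.2, 240.6, 256.8]
scene 30 [None, None, None, None, None, None, None, None, None, 236.6, 469.4, 401.2, 403.1, 397.1, 393.8, 385.4, 362.1]
top -30 [None, None, None, None, None, None, None, None, 525.3, 526.5, 516.6, 509.5, 507.6, 505.7, 501.5, 496.2, 436.3]
top -21 [None, None, None, None, None, None, None, 519.7, 521.3, 522.1, 513.4, 512.5, 511.7, 510.3, 508.3, 505.8, 503.4]
top -12 [None, None, None, None, None, None, None, 515.6, 517.8, 513.8, 513.5, 513.9, 513.6, 513.1, 511.8, 510.6, 508.9]
top 12 [None, None, None, None, None, 490.7, 496.9, 497.4, 499.0, 503.5, 506.2, 507.9, 509.7, 511.6, 512.1, 513.2, 514.0]
top 21 [None, None, None, None, None, None, None, 487.4, 490.2, 494.3, 497.8, 502.3, 505.6, 508.0, 509.5, 510.9, 512.0]
top 30 [None, None, None, None, None, None, None, None, None, None, 490.4, 493.7, 497.3, 500.9, 504.3, 507.6, 508.4]
scene foot 223 [74.5 43.8] 10.8 tcp-z -53.7 in cell [-0.09 45.07]
scene guard 172 [58.6 58.2] 9.7 tcp-z -1.8 in cell [ 0.61 45.17]
```

The −y end is flat (20.0 and 15.0 mm, both level), and the foot is centred over the +y end. Descending there.

Emit:
arm_command:
  xyz:
    - [0,0,0.3]
    - [0,0,0.5]
    - [0,0,0.5]
    - [0,0,0.5]
    - [0,0,0.4]
    - [0,0,0.3]
    - [0,0,0.3]
    - [0,0,0.2]
    - [0,0,0.1]
    - [0,0,0]
  delta_rot:
    - [0,0,0]
    - [0,0,0]
    - [0,0,0]
    - [0,0,0]
    - [0,0,0]
    - [0,0,0]
    - [0,0,0]
    - [0,0,0]
    - [0,0,0]
    - [0,0,0]

```text
time_s: 27.43
tcp_pos: [527.7, -131.3, 127.4]
tool_rot: [-0.0, 0.638, 0.77, -0.0]
force: [-0.6, -0.1, -3.7]
finger_gap: 23.5
gripper_force: 40.0
```

Emit:
arm_command:
  xyz:
    - [0,0,0.02]
    - [0,0,0.02]
    - [0,0,0.02]
    - [0,0,0.02]
    - [0,0,0.02]
    - [0,0,0.02]
    - [0,0,0.02]
    - [0,0,0.02]
    - [0,0,0.02]
    - [0,0,0.02]
  delta_rot:
    - [0,0,0]
    - [0,0,0]
    - [0,0,0]
    - [0,0,0]
    - [0,0,0]
    - [0,0,0]
    - [0,0,0]
    - [0,0,0]
    - [0,0,0]
    - [0,0,0]

```text
time_s: 28.27
tcp_pos: [527.8, -131.3, 125.5]
tool_rot: [-0.0, 0.638, 0.77, 0.0]
force: [0.2, -0.3, -4.2]
finger_gap: 23.8
gripper_force: 40.0
```

Emit:
arm_command:
  xyz:
    - [0,0,0.02]
    - [0,0,0.02]
    - [0,0,0.02]
    - [0,0,0.02]
    - [0,0,0.02]
    - [0,0,0.02]
    - [0,0,0.02]
    - [0,0,0.02]
    - [0,0,0.02]
    - [0,0,0.02]
  delta_rot:
    - [0,0,0]
    - [0,0,0]
    - [0,0,0]
    - [0,0,0]
    - [0,0,0]
    - [0,0,0]
    - [0,0,0]
    - [0,0,0]
    - [0,0,0]
    - [0,0,0]

```text
time_s: 29.1
tcp_pos: [527.7, -131.3, 123.5]
tool_rot: [-0.0, 0.638, 0.77, 0.0]
force: [-0.2, 1.0, -3.8]
finger_gap: 23.6
gripper_force: 40.0
```

Emit:
arm_command:
  xyz:
    - [0,0,0.02]
    - [0,0,0.02]
    - [0,0,0.02]
    - [0,0,0.02]
    - [0,0,0.02]
    - [0,0,0.02]
    - [0,0,0.02]
    - [0,0,0.02]
    - [0,0,0.02]
    - [0,0,0.02]
  delta_rot:
    - [0,0,0]
    - [0,0,0]
    - [0,0,0]
    - [0,0,0]
    - [0,0,0]
    - [0,0,0]
    - [0,0,0]
    - [0,0,0]
    - [0,0,0]
    - [0,0,0]

```text
time_s: 29.93
tcp_pos: [527.7, -131.3, 121.5]
tool_rot: [-0.0, 0.638, 0.77, 0.0]
force: [-0.0, 0.4, -3.0]
finger_gap: 24.0
gripper_force: 40.0
```

Emit:
arm_command:
  xyz:
    - [0,0,0.02]
    - [0,0,0.02]
    - [0,0,0.02]
    - [0,0,0.02]
    - [0,0,0.02]
    - [0,0,0.02]
    - [0,0,0.02]
    - [0,0,0.02]
    - [0,0,0.02]
    - [0,0,0.02]
  delta_rot:
    - [0,0,0]
    - [0,0,0]
    - [0,0,0]
    - [0,0,0]
    - [0,0,0]
    - [0,0,0]
    - [0,0,0]
    - [0,0,0]
    - [0,0,0]
    - [0,0,0]

```text
time_s: 30.77
tcp_pos: [527.7, -131.3, 119.5]
tool_rot: [-0.0, 0.638, 0.77, 0.0]
force: [0.3, -0.3, -3.0]
finger_gap: 23.9
gripper_force: 40.0
```

Emit:
arm_command:
  xyz:
    - [0,0,0.02]
    - [0,0,0.02]
    - [0,0,0.02]
    - [0,0,0.02]
    - [0,0,0.02]
    - [0,0,0.02]
    - [0,0,0.02]
    - [0,0,0.02]
    - [0,0,0.02]
    - [0,0,0.02]
  delta_rot:
    - [0,0,0]
    - [0,0,0]
    - [0,0,0]
    - [0,0,0]
    - [0,0,0]
    - [0,0,0]
    - [0,0,0]
    - [0,0,0]
    - [0,0,0]
    - [0,0,0]

```text
time_s: 31.6
tcp_pos: [527.7, -131.3, 117.5]
tool_rot: [-0.0, 0.638, 0.77, 0.0]
force: [0.4, -0.2, -3.3]
finger_gap: 23.9
gripper_force: 40.0
```

Emit:
arm_command:
  xyz:
    - [0,0,0.02]
    - [0,0,0.02]
    - [0,0,0.02]
    - [0,0,0.02]
    - [0,0,0.01]
    - [0,0,0.01]
    - [0,0,0.01]
    - [0,0,0]
    - [0,0,0]
    - [0,0,0]
  delta_rot:
    - [0,0,0]
    - [0,0,0]
    - [0,0,0]
    - [0,0,0]
    - [0,0,0]
    - [0,0,0]
    - [0,0,0]
    - [0,0,0]
    - [0,0,0]
    - [0,0,0]

```text
time_s: 32.43
tcp_pos: [527.7, -131.4, 116.4]
tool_rot: [-0.0, 0.638, 0.77, 0.0]
force: [0.2, 0.5, -2.4]
finger_gap: 24.0
gripper_force: 40.0
```

Emit:
arm_command:
  xyz:
    - [0,0,0.01]
    - [0,0,0.01]
    - [0,0,0.01]
    - [0,0,0.01]
    - [0,0,0.01]
    - [0,0,0.01]
    - [0,0,0]
    - [0,0,0]
    - [0,0,0]
    - [0,0,0]
  delta_rot:
    - [0,0,0]
    - [0,0,0]
    - [0,0,0]
    - [0,0,0]
    - [0,0,0]
    - [0,0,0]
    - [0,0,0]
    - [0,0,0]
    - [0,0,0]
    - [0,0,0]

```text
time_s: 33.27
tcp_pos: [527.7, -131.3, 115.8]
tool_rot: [-0.0, 0.638, 0.77, 0.0]
force: [-0.1, 0.1, -3.5]
finger_gap: 24.0
gripper_force: 40.0
```

Emit:
arm_command:
  xyz:
    - [0,0,0.01]
    - [0,0,0.01]
    - [0,0,0.01]
    - [0,0,0.01]
    - [0,0,0.01]
    - [0,0,0]
    - [0,0,0]
    - [0,0,0]
    - [0,0,0]
    - [0,0,0]
  delta_rot:
    - [0,0,0]
    - [0,0,0]
    - [0,0,0]
    - [0,0,0]
    - [0,0,0]
    - [0,0,0]
    - [0,0,0]
    - [0,0,0]
    - [0,0,0]
    - [0,0,0]

```text
time_s: 34.1
tcp_pos: [527.7, -131.3, 115.3]
tool_rot: [-0.0, 0.638, 0.77, 0.0]
force: [-0.7, -0.2, -2.9]
finger_gap: 23.9
gripper_force: 40.0
```

Emit:
arm_command:
  xyz:
    - [0,0,0.01]
    - [0,0,0.01]
    - [0,0,0.01]
    - [0,0,0.01]
    - [0,0,0.01]
    - [0,0,0]
    - [0,0,0]
    - [0,0,0]
    - [0,0,0]
    - [0,0,0]
  delta_rot:
    - [0,0,0]
    - [0,0,0]
    - [0,0,0]
    - [0,0,0]
    - [0,0,0]
    - [0,0,0]
    - [0,0,0]
    - [0,0,0]
    - [0,0,0]
    - [0,0,0]

```text
time_s: 34.93
tcp_pos: [527.7, -131.4, 114.8]
tool_rot: [-0.0, 0.638, 0.77, 0.0]
force: [-0.3, 0.5, -2.7]
finger_gap: 23.7
gripper_force: 40.0
```

Emit:
arm_command:
  xyz:
    - [0,0,0.01]
    - [0,0,0.01]
    - [0,0,0.01]
    - [0,0,0.01]
    - [0,0,0.01]
    - [0,0,0]
    - [0,0,0]
    - [0,0,0]
    - [0,0,0]
    - [0,0,0]
  delta_rot:
    - [0,0,0]
    - [0,0,0]
    - [0,0,0]
    - [0,0,0]
    - [0,0,0]
    - [0,0,0]
    - [0,0,0]
    - [0,0,0]
    - [0,0,0]
    - [0,0,0]

```text
time_s: 35.77
tcp_pos: [527.7, -131.3, 114.3]
tool_rot: [-0.0, 0.638, 0.77, 0.0]
force: [1.4, -1.0, -3.0]
finger_gap: 23.8
gripper_force: 40.0
```

Emit:
arm_command:
  xyz:
    - [0,0,0.01]
    - [0,0,0.01]
    - [0,0,0.01]
    - [0,0,0.01]
    - [0,0,0.01]
    - [0,0,0]
    - [0,0,0]
    - [0,0,0]
    - [0,0,0]
    - [0,0,0]
  delta_rot:
    - [0,0,0]
    - [0,0,0]
    - [0,0,0]
    - [0,0,0]
    - [0,0,0]
    - [0,0,0]
    - [0,0,0]
    - [0,0,0]
    - [0,0,0]
    - [0,0,0]

```text
time_s: 36.6
tcp_pos: [527.8, -131.3, 113.9]
tool_rot: [0.0, 0.638, 0.77, 0.0]
force: [-0.6, 0.6, -2.5]
finger_gap: 24.1
gripper_force: 40.0
```

Emit:
arm_command:
  xyz:
    - [0,0,0.01]
    - [0,0,0.01]
    - [0,0,0.01]
    - [0,0,0.01]
    - [0,0,0.01]
    - [0,0,0]
    - [0,0,0]
    - [0,0,0]
    - [0,0,0]
    - [0,0,0]
  delta_rot:
    - [0,0,0]
    - [0,0,0]
    - [0,0,0]
    - [0,0,0]
    - [0,0,0]
    - [0,0,0]
    - [0,0,0]
    - [0,0,0]
    - [0,0,0]
    - [0,0,0]

```text
time_s: 37.43
tcp_pos: [527.7, -131.3, 113.3]
tool_rot: [-0.0, 0.638, 0.77, 0.0]
force: [-0.7, 0.4, -3.9]
finger_gap: 24.1
gripper_force: 40.0
```

Emit:
arm_command:
  xyz:
    - [0,0,0.01]
    - [0,0,0.01]
    - [0,0,0.01]
    - [0,0,0.01]
    - [0,0,0.01]
    - [0,0,0]
    - [0,0,0]
    - [0,0,0]
    - [0,0,0]
    - [0,0,0]
  delta_rot:
    - [0,0,0]
    - [0,0,0]
    - [0,0,0]
    - [0,0,0]
    - [0,0,0]
    - [0,0,0]
    - [0,0,0]
    - [0,0,0]
    - [0,0,0]
    - [0,0,0]

```text
time_s: 38.27
tcp_pos: [527.7, -131.3, 112.8]
tool_rot: [-0.0, 0.638, 0.77, 0.0]
force: [-0.1, 0.3, -2.7]
finger_gap: 23.9
gripper_force: 40.0
```

Emit:
arm_command:
  xyz:
    - [0,0,0.01]
    - [0,0,0.01]
    - [0,0,0.01]
    - [0,0,0.01]
    - [0,0,0.01]
    - [0,0,0]
    - [0,0,0]
    - [0,0,0]
    - [0,0,0]
    - [0,0,0]
  delta_rot:
    - [0,0,0]
    - [0,0,0]
    - [0,0,0]
    - [0,0,0]
    - [0,0,0]
    - [0,0,0]
    - [0,0,0]
    - [0,0,0]
    - [0,0,0]
    - [0,0,0]

```text
time_s: 39.1
tcp_pos: [527.7, -131.3, 112.3]
tool_rot: [-0.0, 0.638, 0.77, 0.0]
force: [0.2, 0.7, -3.2]
finger_gap: 23.8
gripper_force: 40.0
```

```bash
python3 -c "
from h import *
togo([544.5,-219.7,108],10.7)
W=rel('scene',[537.81,-174.82,10.7])
M=W[...,2];W0=np.load('scene0.npy')
"
```

```text
t 39.1 tcp [ 527.7  -131.32  112.33] F [ 0.2   0.66 -3.25] M [-0.06  0.03 -0.05] gap 23.77
shift cm [-8.996e+00  4.000e-03  4.330e-01] rot [-0.   -0.01  0.04]
scene foot 268 [96.7 51.9] 15.6 tcp-z -53.5 in cell [-0.26 46.91]
scene guard 167 [57.4 58.8] 10.1 tcp-z -1.7 in cell [ 0.06 45.71]
```

Emit:
arm_command:
  xyz:
    - [0,0,0.01]
    - [0,0,0.01]
    - [0,0,0.01]
    - [0,0,0.01]
    - [0,0,0.01]
    - [0,0,0]
    - [0,0,0]
    - [0,0,0]
    - [0,0,0]
    - [0,0,0]
  delta_rot:
    - [0,0,0]
    - [0,0,0]
    - [0,0,0]
    - [0,0,0]
    - [0,0,0]
    - [0,0,0]
    - [0,0,0]
    - [0,0,0]
    - [0,0,0]
    - [0,0,0]

```text
time_s: 40.23
tcp_pos: [527.7, -131.3, 112.1]
tool_rot: [0.0, 0.638, 0.77, 0.0]
force: [-1.4, 0.1, 2.6]
finger_gap: 23.8
gripper_force: 40.0
```

Emit:
arm_command:
  xyz:
    - [0,0,0.01]
    - [0,0,0.005]
    - [0,0,0.005]
    - [0,0,0]
    - [0,0,0]
    - [0,0,0]
    - [0,0,0]
    - [0,0,0]
    - [0,0,0]
    - [0,0,0]
  delta_rot:
    - [0,0,0]
    - [0,0,0]
    - [0,0,0]
    - [0,0,0]
    - [0,0,0]
    - [0,0,0]
    - [0,0,0]
    - [0,0,0]
    - [0,0,0]
    - [0,0,0]

```text
time_s: 41.07
tcp_pos: [527.8, -131.4, 112.1]
tool_rot: [0.0, 0.638, 0.77, 0.0]
force: [-0.3, 0.8, 5.4]
finger_gap: 23.8
gripper_force: 40.0
```

Emit:
arm_command:
  xyz:
    - [0,0,0]
    - [0,0,0]
    - [0,0,0]
    - [0,0,0]
    - [0,0,0]
    - [0,0,0]
    - [0,0,0]
    - [0,0,0]
    - [0,0,0]
    - [0,0,0]
  delta_rot:
    - [0,0,0]
    - [0,0,0]
    - [0,0,0]
    - [0,0,0]
    - [0,0,0]
    - [0,0,0]
    - [0,0,0]
    - [0,0,0]
    - [0,0,0]
    - [0,0,0]

```text
time_s: 41.9
tcp_pos: [527.8, -131.3, 112.1]
tool_rot: [0.0, 0.638, 0.77, 0.0]
force: [-1.3, 1.4, 5.7]
finger_gap: 24.1
gripper_force: 40.0
```

Emit:
arm_command:
  xyz:
    - [0,0,0]
    - [0,0,0]
    - [0,0,0]
    - [0,0,-0.2]
    - [0,0,-0.5]
    - [0,0,-1]
    - [0,0,-1.5]
    - [0,0,-2]
    - [0,0,-2]
    - [0,0,-1]
  delta_rot:
    - [0,0,0]
    - [0,0,0]
    - [0,0,0]
    - [0,0,0]
    - [0,0,0]
    - [0,0,0]
    - [0,0,0]
    - [0,0,0]
    - [0,0,0]
    - [0,0,0]

```text
time_s: 42.73
tcp_pos: [529.1, -131.7, 196.5]
tool_rot: [0.002, 0.638, 0.77, 0.001]
force: [0.8, 0.5, -2.9]
finger_gap: 23.9
gripper_force: 40.0
```

Emit:
arm_command:
  xyz:
    - [2,0,0]
    - [3,0,0]
    - [3,0,0]
    - [3,0,0]
    - [3,0,0]
    - [3,0,0]
    - [3,0,0]
    - [2,0,0]
    - [1,0,0]
    - [0,0,0]
  delta_rot:
    - [0,0,0]
    - [0,0,0]
    - [0,0,0]
    - [0,0,0]
    - [0,0,0]
    - [0,0,0]
    - [0,0,0]
    - [0,0,0]
    - [0,0,0]
    - [0,0,0]

```text
time_s: 43.57
tcp_pos: [484.5, 96.1, 193.6]
tool_rot: [-0.0, 0.637, 0.771, 0.0]
force: [-0.8, -0.3, -3.7]
finger_gap: 23.7
gripper_force: 40.0
```

```bash
python3 -c "
from h import *
togo([541,229,76],2.5)
chunks('scene',[537.81,-174.82,10.7])
chunks('top',[538.61,-175.79,10.7])
c=cams.read_camera('top')
i=cv2.cvtColor(c['frame'],cv2.COLOR_RGB2BGR)[130:220,275:385]
cv2.imwrite('pics/t3.png',cv2.resize(i,(660,540),interpolation=cv2.INTER_CUBIC))
"
```

```text
t 43.57 tcp [484.48  96.11 193.63] F [-0.75 -0.34 -3.66] M [-0.06  0.01 -0.03] gap 23.67
shift cm [11.976  8.062 11.768] rot [-0.   -0.02  8.4 ]
scene -30 [None, 18.9, 20.1, 19.6, 21.0, 11.7, 18.7, 20.7, 20.1, 20.1, 20.6, 9.6, 24.2, 24.1, 24.7, 24.7, 23.5]
scene -21 [None, 19.3, 19.7, 19.8, 22.3, -1.8, 14.3, 20.2, 20.7, 20.4, 20.1, 11.2, 23.9, 24.5, 24.7, 24.7, 23.7]
scene -12 [None, 19.7, 18.8, 19.8, 20.2, -1.6, 13.3, 19.6, 20.0, 19.6, 17.6, 8.6, 21.0, 24.6, 25.2, 23.6, 1.1]
scene 12 [None, 14.5, 15.3, 15.2, 14.9, None, 13.3, 14.4, 14.3, 15.3, 14.3, None, 15.1, 15.9, 15.6, 15.6, 15.0]
scene 21 [None, 14.3, 15.3, 15.4, 15.1, None, None, None, None, None, None, None, 16.4, None, None, None, None]
scene 30 [None, None, None, None, None, None, None, None, None, None, None, None, None, None, None, None, None]
top -30 [20.4, 21.9, 22.5, 21.4, 19.2, 1.1, 19.3, 19.2, 21.2, 20.4, 18.2, 2.1, 25.2, 24.8, 24.6, 22.7, 16.1]
top -21 [21.4, 22.1, 21.0, 22.3, 19.1, -0.4, 20.7, 20.2, 20.8, 20.6, 19.3, 0.6, 24.0, 26.0, 24.3, 25.4, 10.4]
top -12 [22.0, 21.7, 23.1, 20.9, 20.1, 1.2, 19.4, 19.6, 19.7, 20.1, 14.7, 11.1, 23.9, 25.6, 24.7, 26.4, 18.7]
top 12 [17.8, 17.3, 17.6, 17.4, 13.4, 1.2, 13.8, 14.8, 15.1, 13.9, 12.7, 0.4, 14.6, 14.2, 15.6, 15.3, 16.3]
top 21 [17.3, 17.8, 18.0, 17.4, 14.5, 1.2, 12.8, 14.3, 14.5, 14.6, 12.2, 0.3, 14.8, 15.8, 15.0, 15.8, 15.8]
top 30 [17.6, 17.9, 17.4, 17.0, 16.7, -0.1, 11.6, 14.4, 14.1, 15.2, 12.3, 0.2, 14.6, 16.2, 15.1, 15.8, 14.9]
```

View pics/t3.png

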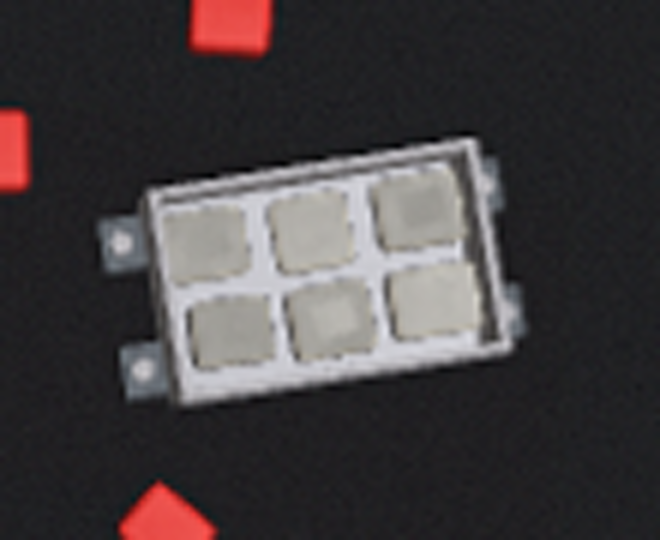

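All six chunks lie flat in two rows in the top crop (about 180–480, 190–370), at constant height, and the floor plate is unchanged. Now returning the tamper.

Emit:
arm_command:
  xyz:
    - [2,1.2,0]
    - [3,1.8,0]
    - [3,1.7,0]
    - [3,1.7,0]
    - [1.55,0.9,0]
    - [0,0,1.5]
    - [0,0,2]
    - [0,0,2]
    - [0,0,1.5]
    - [0,0,1]
  delta_rot:
    - [0,0,0]
    - [0,0,0]
    - [0,0,0]
    - [0,0,0]
    - [0,0,0]
    - [0,0,0]
    - [0,0,0]
    - [0,0,0]
    - [0,0,0]
    - [0,0,0]

```text
time_s: 44.85
tcp_pos: [532.5, 230.9, 111.7]
tool_rot: [-0.001, 0.638, 0.77, -0.001]
force: [0.4, 0.2, -2.7]
finger_gap: 23.8
gripper_force: 40.0
```

Emit:
arm_command:
  xyz:
    - [0,0,1]
    - [0,0,0.8]
    - [0,0,0.7]
    - [0,0,0.5]
    - [0,0,0.3]
    - [0,0,0.2]
    - [0,0,0]
    - [0,0,0]
    - [0,0,0]
    - [0,0,0]
  delta_rot:
    - [0,0,0]
    - [0,0,0]
    - [0,0,0]
    - [0,0,0]
    - [0,0,0]
    - [0,0,0]
    - [0,0,0]
    - [0,0,0]
    - [0,0,0]
    - [0,0,0]

```text
time_s: 45.68
tcp_pos: [533.5, 231.7, 79.1]
tool_rot: [0.0, 0.638, 0.77, 0.0]
force: [0.2, 0.0, -3.5]
finger_gap: 23.7
gripper_force: 40.0
```

```bash
python3 -c "
from h import *
togo([533,233,74.4],10.7)
c=cams.read_camera('scene');W=cloud(c)
cv2.imwrite('pics/s4.png',cv2.resize(cv2.cvtColor(c['frame'],cv2.COLOR_RGB2BGR)[130:210,260:360],(750,600),interpolation=cv2.INTER_CUBIC))
"
```

```text
t 45.68 tcp [533.46 231.67  79.1 ] F [ 0.17  0.04 -3.45] M [-0.09  0.03  0.03] gap 23.72
shift cm [ 0.139 -0.02   0.47 ] rot [ 0.05 -0.02  0.04]
```

View pics/s4.png

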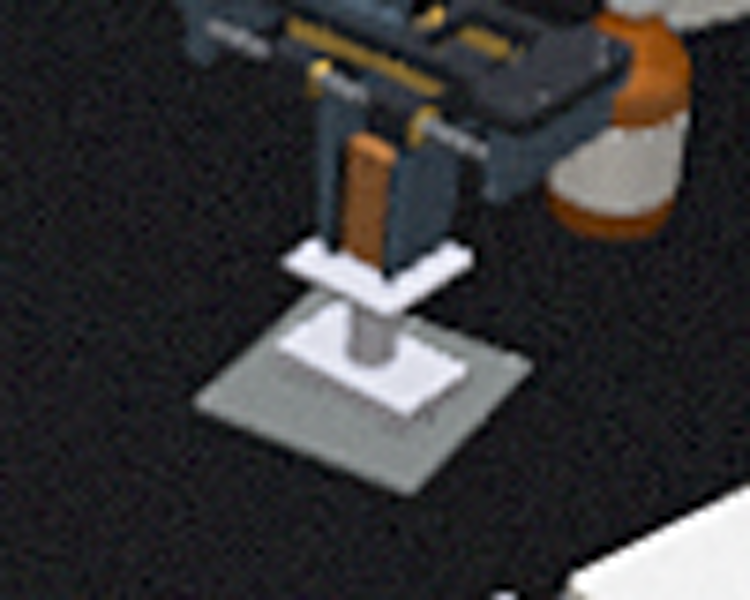

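The foot at about (370,355) is hovering over the middle of the pad, about (365,392). Setting it down.

Emit:
arm_command:
  xyz:
    - [0,0,0.1]
    - [0,0,0.1]
    - [0,0,0.08]
    - [0,0,0.05]
    - [0,0,0.04]
    - [0,0,0.04]
    - [0,0,0.03]
    - [0,0,0]
    - [0,0,0]
    - [0,0,0]
  delta_rot:
    - [0,0,0]
    - [0,0,0]
    - [0,0,0]
    - [0,0,0]
    - [0,0,0]
    - [0,0,0]
    - [0,0,0]
    - [0,0,0]
    - [0,0,0]
    - [0,0,0]

```text
time_s: 46.57
tcp_pos: [533.2, 231.5, 74.3]
tool_rot: [-0.0, 0.638, 0.77, 0.0]
force: [1.1, -0.4, -3.4]
finger_gap: 23.9
gripper_force: 40.0
```

Emit:
arm_command:
  xyz:
    - [0,0,0.01]
    - [0,0,0.01]
    - [0,0,0.01]
    - [0,0,0.01]
    - [0,0,0.01]
    - [0,0,0.01]
    - [0,0,0]
    - [0,0,0]
    - [0,0,0]
    - [0,0,0]
  delta_rot:
    - [0,0,0]
    - [0,0,0]
    - [0,0,0]
    - [0,0,0]
    - [0,0,0]
    - [0,0,0]
    - [0,0,0]
    - [0,0,0]
    - [0,0,0]
    - [0,0,0]

```text
time_s: 47.4
tcp_pos: [533.2, 231.5, 73.7]
tool_rot: [-0.0, 0.638, 0.77, 0.0]
force: [-0.1, 0.5, -2.9]
finger_gap: 23.6
gripper_force: 40.0
```

Emit:
arm_command:
  xyz:
    - [0,0,0.01]
    - [0,0,0.01]
    - [0,0,0.01]
    - [0,0,0.01]
    - [0,0,0.01]
    - [0,0,0.01]
    - [0,0,0]
    - [0,0,0]
    - [0,0,0]
    - [0,0,0]
  delta_rot:
    - [0,0,0]
    - [0,0,0]
    - [0,0,0]
    - [0,0,0]
    - [0,0,0]
    - [0,0,0]
    - [0,0,0]
    - [0,0,0]
    - [0,0,0]
    - [0,0,0]

```text
time_s: 48.23
tcp_pos: [533.2, 231.5, 73.7]
tool_rot: [0.0, 0.638, 0.77, 0.0]
force: [-2.0, -1.3, 4.7]
finger_gap: 23.9
gripper_force: 40.0
```

Standing on the pad. Releasing, then retreating straight up.

Emit:
arm_command:
  xyz:
    - [0,0,-0.01]
    - [0,0,-0.01]
    - [0,0,-0.01]
    - [0,0,0]
    - [0,0,0]
    - [0,0,0]
    - [0,0,0]
    - [0,0,0]
    - [0,0,0]
    - [0,0,0]
  delta_rot:
    - [0,0,0]
    - [0,0,0]
    - [0,0,0]
    - [0,0,0]
    - [0,0,0]
    - [0,0,0]
    - [0,0,0]
    - [0,0,0]
    - [0,0,0]
    - [0,0,0]

```text
time_s: 49.07
tcp_pos: [533.2, 231.5, 73.7]
tool_rot: [0.0, 0.638, 0.77, 0.0]
force: [-2.4, -0.7, 6.8]
finger_gap: 24.1
gripper_force: 40.0
```

Emit:
arm_command:
  xyz:
    - [0,0,0]
    - [0,0,0]
    - [0,0,0]
    - [0,0,0]
    - [0,0,0]
    - [0,0,0]
    - [0,0,0]
    - [0,0,0]
    - [0,0,0]
    - [0,0,0]
  delta_rot:
    - [0,0,0]
    - [0,0,0]
    - [0,0,0]
    - [0,0,0]
    - [0,0,0]
    - [0,0,0]
    - [0,0,0]
    - [0,0,0]
    - [0,0,0]
    - [0,0,0]
  hand: 0

```text
time_s: 49.9
tcp_pos: [533.2, 231.6, 73.4]
tool_rot: [0.0, 0.638, 0.77, 0.0]
force: [-0.4, 0.6, -0.4]
finger_gap: 87.2
gripper_force: 0.0
```

Emit:
arm_command:
  xyz:
    - [0,0,0]
    - [0,0,0]
    - [0,0,-0.5]
    - [0,0,-1]
    - [0,0,-2]
    - [0,0,-3]
    - [0,0,-3]
    - [0,0,-3]
    - [0,0,-1.5]
    - [0,0,0]
  delta_rot:
    - [0,0,0]
    - [0,0,0]
    - [0,0,0]
    - [0,0,0]
    - [0,0,0]
    - [0,0,0]
    - [0,0,0]
    - [0,0,0]
    - [0,0,0]
    - [0,0,0]

```text
time_s: 50.73
tcp_pos: [535.4, 232.5, 218.9]
tool_rot: [0.002, 0.638, 0.77, 0.005]
force: [0.7, -0.3, -0.1]
finger_gap: 90.9
gripper_force: 0.0
```

```bash
python3 -c "
from h import *
togo([533,233,74.4],10.7)
c=cams.read_camera('scene')
cv2.imwrite('pics/s5.png',cv2.resize(cv2.cvtColor(c['frame'],cv2.COLOR_RGB2BGR)[120:270,150:370],(792,540),interpolation=cv2.INTER_CUBIC))
"
```

```text
t 50.73 tcp [535.44 232.47 218.91] F [ 0.68 -0.3  -0.05] M [-0.02  0.01  0.01] gap 90.85
shift cm [ 0.066 -0.375 14.448] rot [ 0.57 -0.12  0.04]
```

View pics/s5.png

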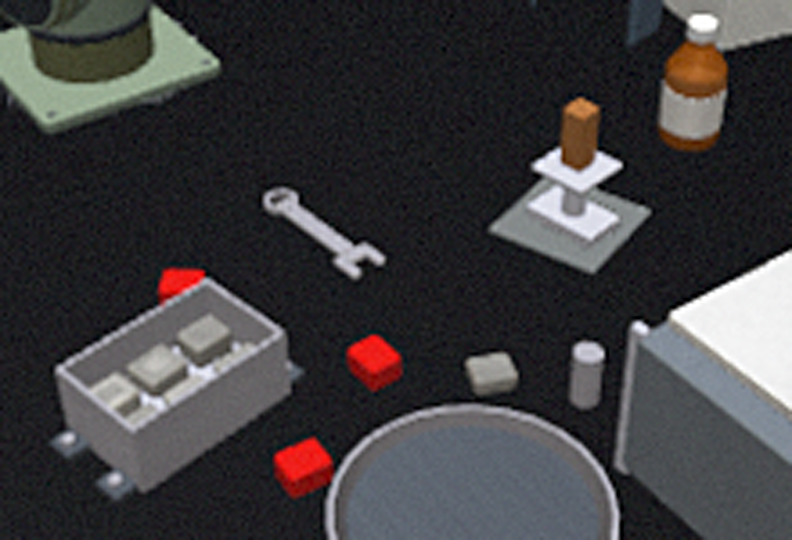

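The tamper stands upright on the pad at about (575,215), the chunks lie flat in the cell at about (160,370), and nothing else has moved.

```bash
python3 -c "
from h import *
print(workorder.finish_job())"
```

```text
the job is handed in; nothing more can be done
None
```

The job is handed in: all six chunks measure flat in one layer (the propped −y end tamped first, then +y, each held at about 9 N), the floor plate shows no slip, and the tamper stands upright on its pad, with about 51 s used.

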